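Shuttle a tray of candles across the gap and snap the catch over it

ROBOT

A 7-joint arm with a two-finger parallel gripper is mounted at the origin on the work surface. World frame = base frame: x ahead of the robot, y to its left, z up, the work surface at z = 0. Lengths are in m, angles in degrees, forces in N, time in s.
With the tool pointing down it reaches from about 0.35 to 0.775 m from the base axis. Payload 3.1 kg.
Tool frame: the origin (TCP) lies on the centre line of the jaws, within the pads' length; the fingertips stand 17 mm ahead of it and the grasp point (between the pads) lies 2 mm behind it (robot.tip_reach is the distance from the TCP to the fingertips, in m); z points along the fingers, y is the direction in which the jaws open and shut (so a half turn about z gives the same grasp; the last joint's range is limited). The gripper opens to 85 mm and grips with 20 to 120 N. Pads are 22 mm wide; open, the fingers measure 114 mm over their backs; the gripper's body (76 mm by 85 mm) begins 54 mm behind the grasp point. The pads swing forward as they close: fully open they stand 13 mm farther back than shut.
Start: joints at [-76.014, 17.813, 0.802, 86.603, -0.252, 75.585, -1.558], TCP at [0.155, 0.528, 0.248] pointing down, gripper open.
Joint ranges: [-154.91, 154.91], [-16.99, 109.72], [-72.82, 74.43], [7.12, 147.25], [-82.49, 262.49], [11.32, 116.49], [-174.64, 174.64]. Speed limits (degrees/s): [159.86, 159.86, 180, 180, 180, 180, 180].

INTERFACE

Orientations are given as [roll, pitch, yaw] about the fixed x, y, z axes, in that order (R = Rz(yaw) Ry(pitch) Rx(roll)).
In Python, from station import robot, fingers, vision, workorder, recognise gives the robot as it stands. Calls block until the motion is done:
- robot.move_to(position, orientation): joint-space move of the TCP to a pose.
- robot.line_to(position, orientation=None, velocity=0.15, f_stop=None): straight line of the TCP; orientation=None keeps the orientation; velocity is the mean speed in m/s. With f_stop (N) it stops when the force on the tool has changed by that much, and returns True; else False.
- robot.move_j(angles): joint-space move.
- fingers.gripper_to(opening, force=None): opening from 0.0 (shut) to 1.0 (fully open); force is the grip in N (None keeps the last); returns when the fingers have stopped.
- robot.pause(seconds).
- robot.inverse_kinematics(position, orientation): joint angles nearest the present ones, or None.
- vision.grab_frame(name): name is "scene" or "side" or "wrist"; returns the picture (420x560x3 uint8, red, green, blue); there is no depth.
- vision.calibration(name): a dict with "mtx" (3x3 intrinsics, pixels), "extrinsics" (4x4, takes a point from world to camera coordinates); the wrist camera has in their place "T_tool_cam" (4x4, takes a point from camera to tool coordinates, whose origin is the TCP and whose axes are the flange's). Camera axes: x right, y up, looking along -z (the intrinsics and any distortion apply to the point x, -y, -z); pixel columns grow to the right and rows downward; lengths in m; the calibration is good to about 2 mm. A picture is of the moment at which its call begins: read the wrist's pose just before it. calibration takes no time and is no camera call.
A pose or a line that the arm cannot do raises robot.PlanningError and nothing moves.
- workorder.close_job(): hands the job in, once; it reports no verdict.
Trained networks look in the newest picture that a camera, given by its name, has taken for a name from the list of things; names that differ only in an ending like _2 or _b are one class to them, and where a whole thing is asked for, a point or a joint stands for the part that bears it (a point fixed in the world has none). Each returns a list of dicts, best first, with "p" (0 to 1); they miss things now and then, are a little off and sometimes report something else, mostly with a low value. They report only what shows in the picture. A call takes as long as a camera call. They do not tell look-alikes from the thing itself.
- recognise(label, camera): "rect" ([centre column, centre row, width, height] in pixels, round what is visible of it).
Readings, each from a call of its own:
- robot.current_time_s(): time.
- robot.current_joint_positions(): joint angles.
- robot.current_dq(): joint speeds.
- robot.current_joint_torque(): joint torques, N m.
- robot.current_tool_pos(): TCP position.
- robot.current_eef_rot(): TCP orientation.
- robot.current_contact_force(): force on the tool from outside, world axes, zero at the start.
- robot.current_torque(): the same for the moment, N m.
- robot.current_finger_gap(): opening from 0.0 (shut) to 1.0 (fully open).
Only numpy, scipy, OpenCV 4.12 (cv2) and the standard library are available. Lean on these libraries where they do the work, as an engineer would, in place of code of your own. Each camera call takes 0.05 s, during which the arm holds its last target. There are 200 camera calls.

TASK

Push the tray with its two candles off the wooden loading deck, straight across the gap and gently on until it sits fully home against the end stop of the metal clamp stand. Then push the stand's black rocker paddle over past its centre so that it snaps shut and its claw holds the tray. Do not ram anything, let the tray sag into the gap, topple the candles or disturb the other things on the bench.

Things in the scene. Friction and masses are not known exactly. Their poses are not given: they have to be found in the camera images.
- tray_mid (a point): Plywood tray board, 140 mm (its x) by 190 mm (its y, the travel direction), 12 mm thick, loose on the loading deck. This point is the centre of the board's UNDERSIDE. The +y end is the nose, the -y end the tail. The side rails of deck and stand leave it about 2.5 mm each side.
- push_bar (a point): Centre of the wooden push bar standing across the tray's tail: 120 mm long (tray x), 14 mm thick (tray y), 42 mm tall, so 21 mm up and down from this point. It is 88 mm behind tray_mid and 33 mm above it. The nearer candle's wall begins about 43 mm in front of it.
- candle_a_mid (a point): Rear wax candle standing loose on the tray: tapered, 64 mm wide at the foot, 52 mm at the top, 140 mm tall; point half-way up.
- candle_b_mid (a point): Front wax candle on the tray, same shape as the other; point half-way up.
- loading_deck: Fixed wooden deck 180 mm (x) by 230 mm (y), top 40 mm above the table, with 16 mm high aluminium side rails along y. Origin at the centre of its underside. The tray travels along its +y.
- clamp_stand: Fixed metal stand past a gap of 45 to 65 mm beyond the deck's +y end, turned as the deck is, up to 4 mm sideways. Origin at the underside, y -105 to +195 mm, top 38.5 mm above the table (1.5 mm below the deck's). Rails flare at the entry (y -120 to -70 mm). The rocker catch is on its -x (robot) side.
- catch_pivot (a point): Pivot of the rocker catch, 85 mm to the robot side of the stand's centre line, 62 mm above the table; its axis is the stand's y. Cheeks 28 mm to each side along y rise 73 mm above the table. The candles, when home, stand 190 mm above the table with walls 40 to 50 mm inwards of the pivot.
- paddle_end (a point): Free end of the black rocker paddle, 85 mm from the pivot, on its mid-plane; the paddle is 46 mm wide (y) and 8 mm thick. Push it from the robot side. An upright gripper behind it can strike the candles: lean it back towards the robot by 30 degrees or so.
- catch (a joint): Rocker angle, rad. 0 = open: paddle leans 33 degrees away from the tray (stand -x), claw up. Grows towards the tray. Over-centre spring: resists with about 8 N near the paddle's end at 0, nothing at 0.69, then snaps shut by itself. Shut on a home tray: about 0.93 (paddle 20 degrees inwards, 20 mm wide claw in the notch). If the tray is well short the claw meets a cleat and springs open.
- mould_mid (a point): Copper candle mould, 68 mm wide, 78 mm tall, loose on the stand behind the end stop; leave alone.
- jar_mid (a point): Lidded jar 72 mm wide, 90 mm tall; leave alone.
- tin_mid (a point): Steel tin 80 mm wide, 70 mm tall; leave alone.
- brush_mid (a point): Brush lying on the table, about 200 mm long; leave alone.
- spare_candle_mid (a point): Short candle, 62 mm wide, 90 mm tall, standing on the table; leave alone.
- tray: The same tray with its bar and cleats; origin at tray_mid. On its -x edge (robot side) two wooden cleats, 14 mm high and 16 mm wide, leave a notch 48 mm long centred 25 mm forward (+y) of tray_mid. With the candles it weighs 0.6 to 1.1 kg and slides against some 2 to 10 N of friction.
- end_pad (a joint): Small sprung pad (50 by 14 mm, under 1 N) in the face of the end stop, a rigid steel block 28 mm tall across the stand. 0 = free, sticking out 5 mm; 0.005 m = flush, the tray's nose touching the block. The block is set anywhere along the stand: its face 80 to 100 mm ahead (+y) of the stand's origin, position not reported: push slowly until it resists firmly.
Things that resemble listed ones, but are neither listed nor needed, are in the scene too. What is shaped like the tray but green is not meant.

How it is judged (in metres and radians):
On the way, in this order (a step that is already met when the one before it is completed fails the run):
1. the tray is fully home against the end stop, flat on the stand, with both candles standing and the catch still open (value of joint end_pad above 0.0038 m and x of tray_mid in the frame of clamp_stand between -0.006 and 0.006 m and z of tray_mid in the frame of clamp_stand between 0.0355 and 0.0415 m and angle between tray_mid's own z axis and vertical below 0.03 rad and angle between each of candle_a_mid, candle_b_mid's own z axis and vertical below 0.1 rad and z of candle_a_mid in the frame of tray_mid between 0.075 and 0.09 m and z of candle_b_mid in the frame of tray_mid between 0.075 and 0.09 m and value of joint catch below 0.3 rad), for 0.2 s.
2. the rocker catch has snapped shut on the tray (value of joint end_pad above 0.0038 m and x of tray_mid in the frame of clamp_stand between -0.006 and 0.006 m and z of tray_mid in the frame of clamp_stand between 0.0355 and 0.0415 m and angle between tray_mid's own z axis and vertical below 0.03 rad and value of joint catch above 0.84 rad), for 0.2 s.
At the end, for the whole second after the job is handed in: The tray lies flat on the clamp stand against the end stop, its end pad pressed in (above 3.8 mm of 5; 6 mm sideways), the catch is shut on it (above 0.84 rad, below 0.965), and both candles stand upright on the tray (all of step 2 and angle between each of candle_a_mid, candle_b_mid's own z axis and vertical below 0.1 rad and z of candle_a_mid in the frame of tray_mid between 0.075 and 0.09 m and z of candle_b_mid in the frame of tray_mid between 0.075 and 0.09 m and value of joint catch below 0.965 rad); the robot touches nothing.
It fails at once if the tray sags or tips (more than 0.12 rad) (angle between tray_mid's own z axis and vertical above 0.12 rad).
It fails at once if a candle tips over (angle between any of candle_a_mid, candle_b_mid's own z axis and vertical above 0.4 rad).
It fails at once if the robot rams the tray (over 40 N) (contact force between any of the fingers, the arm and tray above 40 N).
It fails at once if the robot rams the stand or its catch (over 40 N) (contact force between any of the fingers, the arm and clamp_stand above 40 N).
It fails at once if another thing on the bench is disturbed (moved over 20 mm) (distance of any of mould_mid, jar_mid, tin_mid, brush_mid, spare_candle_mid from where it was at the start of the episode above 0.02 m).
It also fails if it takes over 59 s, if anything falls off the work surface, if the arm or the gripper's body presses on something with over 40 N, if the wrist force passes 120 N, or if a joint passes its speed limit or range.

## Working session

There is one attempt and no reset: what is moved stays moved. The work goes in short steps, each a Python script; the robot and the scene stay as the last script left them, time stands still between calls to the robot, and variables do not carry over. Pictures are saved under pics/ and viewed, about 8 in all and at most 12, crops included, and the job is handed in when it is done.

```bash
mkdir -p pics; cat > h.py <<'E'
import numpy as np, cv2
from station import robot, fingers, vision, workorder, recognise
def save(n,f):
    im=vision.grab_frame(n); cv2.imwrite('pics/'+f,im[:,:,::-1]); return im
E
python3 - <<'E'
from h import *
a=save('scene','s0.png'); b=save('side','d0.png')
cv2.imwrite('pics/both.png',np.hstack([cv2.resize(x,(400*2,600)) if 0 else x for x in (a,)])[:,:,::-1])
for c in('scene','side'):
    k=vision.calibration(c); print(c,{q:np.round(v,4).tolist() for q,v in k.items()})
    for l in ['tray','push_bar','candle_a_mid','loading_deck','clamp_stand','catch_pivot','paddle_end','mould_mid','jar_mid','tin_mid','brush_mid','spare_candle_mid','end_pad']:
        try: print(l,[(np.round(d['rect']).astype(int).tolist(),round(d['p'],2)) for d in recognise(l,c)[:4]])
        except Exception as e: print(l,e)
print(robot.current_time_s())
E
```

```text
scene {'mtx': [[389.2694, 0.0, 274.4415], [0.0, 389.2694, 211.7407], [0.0, 0.0, 1.0]], 'extrinsics': [[-0.5158, 0.8567, -0.0104, 0.3053], [-0.5777, -0.3388, 0.7426, 0.1976], [0.6327, 0.389, 0.6696, -1.536], [0.0, 0.0, 0.0, 1.0]]}
tray [([252, 235, 74, 60], 0.91), ([315, 209, 66, 52], 0.74), ([383, 306, 30, 32], 0.42)]
push_bar [([250, 236, 77, 58], 0.93), ([311, 209, 69, 52], 0.79)]
candle_a_mid [([250, 216, 21, 50], 0.62), ([251, 256, 98, 57], 0.3)]
loading_deck [([251, 258, 98, 56], 0.86)]
clamp_stand []
catch_pivot [([344, 284, 137, 119], 0.59), ([384, 307, 30, 36], 0.18)]
paddle_end [([357, 242, 29, 36], 0.75)]
mould_mid [([384, 308, 31, 39], 0.56)]
jar_mid [([405, 234, 26, 35], 0.71), ([249, 217, 18, 47], 0.6)]
tin_mid [([239, 174, 18, 25], 0.57)]
brush_mid [([199, 187, 40, 30], 0.55)]
spare_candle_mid [([156, 202, 20, 32], 0.69), ([383, 308, 34, 35], 0.35)]
end_pad [([252, 256, 97, 59], 0.16)]
side {'mtx': [[529.8496, 0.0, 274.5805], [0.0, 529.8496, 218.7089], [0.0, 0.0, 1.0]], 'extrinsics': [[-0.9461, 0.3238, 0.0057, 0.4614], [-0.1709, -0.5142, 0.8405, -0.0479], [0.275, 0.7942, 0.5418, -1.5971], [0.0, 0.0, 0.0, 1.0]]}
tray [([230, 240, 68, 60], 0.74), ([321, 256, 70, 41], 0.6)]
push_bar [([323, 252, 76, 43], 0.63), ([230, 241, 63, 58], 0.6)]
candle_a_mid [([232, 217, 23, 51], 0.56)]
loading_deck [([233, 256, 82, 70], 0.92)]
clamp_stand [([266, 324, 112, 120], 0.69)]
catch_pivot [([265, 327, 120, 114], 0.66), ([262, 350, 30, 43], 0.5)]
paddle_end [([299, 285, 34, 38], 0.93)]
mould_mid [([260, 350, 29, 40], 0.87)]
jar_mid [([381, 314, 35, 44], 0.84), ([233, 241, 69, 59], 0.61)]
tin_mid [([287, 193, 26, 29], 0.82)]
brush_mid [([246, 191, 62, 16], 0.73), ([232, 216, 22, 56], 0.58)]
spare_candle_mid [([197, 184, 19, 31], 0.81)]
end_pad []
1.4
```

View pics/s0.png

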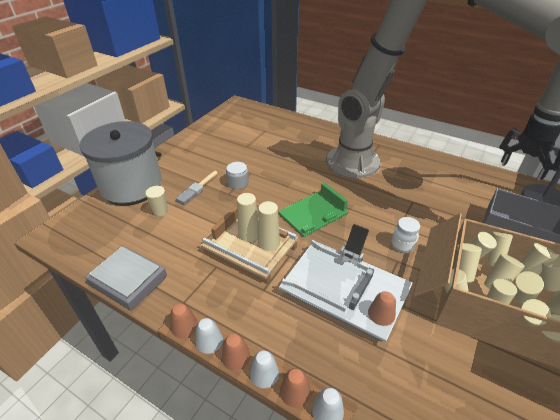

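View pics/d0.png

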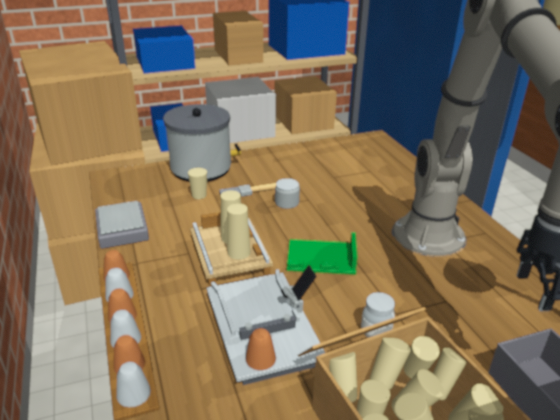

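The real tray is the plywood one with two candles, at scene (252,240) and side (230,240). The look-alikes are the green tray at scene (315,210) / side (321,256), the loose candle at (156,202) and the candles in the crate. Next I'll take close crops to get the corner pixels.

```bash
python3 - <<'E'
import cv2
def crop(f,o,x,y,w,h,s):
    im=cv2.imread(f)[y:y+h,x:x+w]; im=cv2.resize(im,None,fx=s,fy=s,interpolation=cv2.INTER_CUBIC)
    for u in range((x+19)//20*20,x+w,20):
        cv2.line(im,((u-x)*s,0),((u-x)*s,5),(0,0,255),1); cv2.putText(im,str(u),((u-x)*s-10,16),0,.35,(0,0,255),1)
    for v in range((y+19)//20*20,y+h,20):
        cv2.line(im,(0,(v-y)*s),(5,(v-y)*s),(0,0,255),1); cv2.putText(im,str(v),(7,(v-y)*s+4),0,.35,(0,0,255),1)
    cv2.imwrite(o,im)
crop('pics/s0.png','pics/s0c.png',195,185,220,150,3)
crop('pics/d0.png','pics/d0c.png',180,185,150,198,3)
E
```

```text
(no output)
```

View pics/s0c.png

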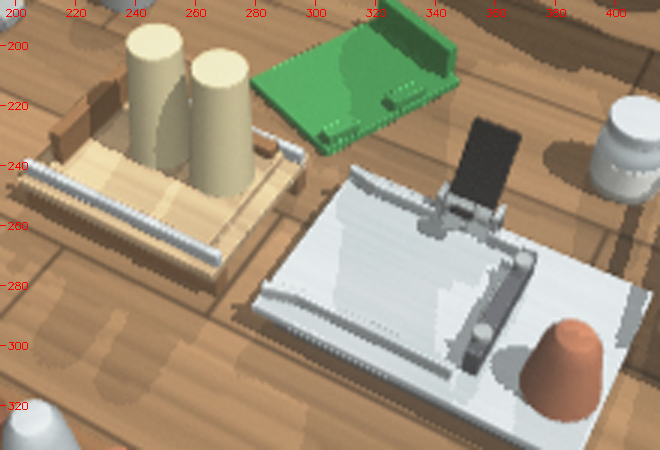

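View pics/d0c.png

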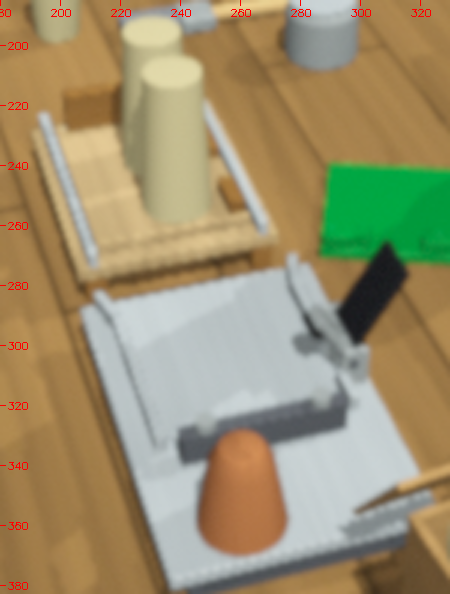

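```bash
cat > fit.py <<'E'
from h import *
from scipy.optimize import least_squares
def proj(c,P):
    k=vision.calibration(c);P=np.atleast_2d(P);q=P@k['extrinsics'][:3,:3].T+k['extrinsics'][:3,3]
    q=q*[1,-1,-1];u=q@k['mtx'].T;return u[:,:2]/u[:,2:]
def W(x,y,a,p):
    c,s=np.cos(a),np.sin(a);return np.array([x+c*p[0]-s*p[1],y+s*p[0]+c*p[1],p[2]])
def obs(v):
    dx,dy,a,lat,gap,w,py,ty=v
    D=lambda *p:W(dx,dy,a,p)
    S=lambda x,y,z:D(lat+x,.115+gap+.105+y,z)
    t=.0385
    return [('scene',D(.09,.115,.04),(265.7,274)),('scene',D(.09,-.115,.04),(201,245)),('scene',D(-.09,.115,.04),(295.7,241.7)),
    ('side',D(.09,.115,.04),(207.3,278.3)),('side',D(-.09,.115,.04),(271.7,264.3)),('side',D(.09,-.115,.04),(191,228)),
    ('scene',S(w,-.105,t),(280,286.7)),('side',S(w,-.105,t),(207.7,289)),('scene',S(-w,.195,t),(411.7,281.7)),('side',S(w,.195,t),(236.7,378.3)),('side',S(-w,.195,t),(316,360)),
    ('scene',S(-.1313,py,.1333),(361,227.3)),('side',S(-.1313,py,.1333),(312.3,270)),
    ('scene',D(.06,ty-.088,.094),(212.3,230)),('scene',D(-.06,ty-.088,.094),(235.7,207.7)),('side',D(.06,ty-.088,.094),(201,215.5))]
if __name__=='__main__':
    f=lambda v:np.concatenate([proj(c,p)[0]-q for c,p,q in obs(v)])
    best=min((least_squares(f,[.6,0,a,0,.055,.11,.02,0],loss='soft_l1') for a in np.arange(-3,3.2,1)),key=lambda r:r.cost)
    print(np.round(best.x,4),np.degrees(best.x[2]),best.cost);print(np.round(f(best.x).reshape(-1,2),1).tolist())
    np.save('v.npy',best.x)
    dx,dy,a,lat,gap,w,py,ty=best.x
    print('bar',W(dx,dy,a,(0,ty-.088,.073)),'stand',W(dx,dy,a,(lat,.22+gap,0)),'paddle end',W(dx,dy,a,(lat-.1313,.22+gap+py,.133)))
    k=vision.calibration('wrist');print({q:np.round(x,4).tolist() for q,x in k.items()})
    print(robot.current_eef_rot(),robot.current_tool_pos())
E
python3 fit.py
```

```text
Traceback (most recent call last):
  File "fit.py", line 20, in <module>
    best=min((least_squares(f,[.6,0,a,0,.055,.11,.02,0],loss='soft_l1') for a in np.arange(-3,3.2,1)),key=lambda r:r.cost)
  File "fit.py", line 20, in <genexpr>
    best=min((least_squares(f,[.6,0,a,0,.055,.11,.02,0],loss='soft_l1') for a in np.arange(-3,3.2,1)),key=lambda r:r.cost)
              ~~~~~~~~~~~~~^^^^^^^^^^^^^^^^^^^^^^^^^^^^^^^^^^^^^^^^^^^^
  File "fit.py", line 19, in <lambda>
    f=lambda v:np.concatenate([proj(c,p)[0]-q for c,p,q in obs(v)])
                               ~~~~^^^^^
  File "fit.py", line 4, in proj
    k=vision.calibration(c);P=np.atleast_2d(P);q=P@k['extrinsics'][:3,:3].T+k['extrinsics'][:3,3]
ValueError: time passes only in moves, steps and waits
```

```bash
sed -i "s/^def proj/K={c:vision.calibration(c) for c in('scene','side','wrist')}\ndef proj/; s/k=vision.calibration(c);P/k=K[c];P/; s/k=vision.calibration('wrist')/k=K['wrist']/" fit.py; python3 fit.py 2>&1 | tail -12
```

```text
[ 5.941e-01 -8.240e-02 -2.490e-02  2.000e-04  4.610e-02  9.230e-02
  1.790e-02 -1.200e-03] -1.4275081533987615 25.92200286111945
[[0.1, 3.6], [0.2, -0.0], [3.0, -4.3], [-2.1, -2.3], [0.3, -0.9], [-1.2, 0.3], [-0.3, -0.9], [0.1, -1.2], [0.2, 4.9], [0.3, 0.7], [4.9, -1.3], [-0.4, 0.6], [-1.8, 0.9], [-0.1, -0.8], [1.3, -1.7], [-0.7, 0.1]]
bar [ 0.59191594 -0.17157997  0.073     ] stand [0.60095886 0.18366306 0.        ] paddle end [0.470146   0.20484737 0.133     ]
{'mtx': [[376.8025, 0.0, 281.8472], [0.0, 376.8025, 207.8239], [0.0, 0.0, 1.0]], 'T_tool_cam': [[-0.0002, 0.9533, 0.302, 0.0776], [1.0, 0.0004, -0.0005, -0.001], [-0.0006, 0.302, -0.9533, -0.1252], [0.0, 0.0, 0.0, 1.0]]}
[-1.79999460e+02  2.27090319e-03  1.63628663e+02] [0.15503415 0.52769367 0.24828626]
```

```bash
python3 - <<'E'
from h import *
for y in(180,0):
    q=robot.inverse_kinematics([.5,.05,.42],[180,0,y]);print(y,q)
robot.move_to([.5,.05,.42],[180,0,180])
p=robot.current_tool_pos();r=robot.current_eef_rot();np.save('wp.npy',np.r_[p,r]);print(p,r)
im=save('wrist','w0.png')
im=cv2.imread('pics/w0.png');im=cv2.resize(im,(784,588),interpolation=cv2.INTER_CUBIC)
for u in range(0,560,40): cv2.putText(im,str(u),(int(u*1.4),10),0,.35,(0,0,255),1)
for v in range(40,420,40): cv2.putText(im,str(v),(0,int(v*1.4)),0,.35,(0,0,255),1)
cv2.imwrite('pics/w0b.png',im)
print(robot.current_time_s())
E
```

```text
180 [-38.33774119  11.88007219  39.48852027  73.16287641  -7.58855534
  97.54950075  89.54046729]
0 [-43.74102454  12.79714806  47.08305235  73.33661432  -9.42261024
  97.76624632 -88.66192375]
[0.49989122 0.05137039 0.41954511] [ 1.79980110e+02 -5.18341519e-02 -1.79868689e+02]
3.65
```

View pics/w0b.png

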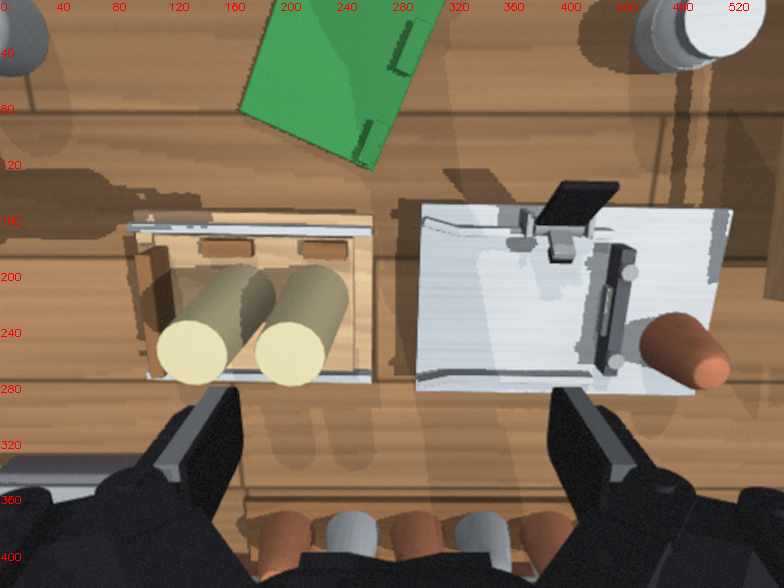

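The wrist view shows, in picture pixels divided by 1.4: deck front corners (266,154) and (266,273), stand corners (301,146), (298,279), (523,150) and (496,281), paddle end (423,131), bar at columns 104–109, and end stop block at columns 427–450. I'll refit the poses with these points.

```bash
cat > fit2.py <<'E'
from fit import *
from scipy.spatial.transform import Rotation as R
wp=np.load('wp.npy')
def wproj(P,wp=wp):
    T=np.eye(4);T[:3,:3]=R.from_euler('xyz',wp[3:],degrees=True).as_matrix();T[:3,3]=wp[:3]
    E=np.linalg.inv(T@K['wrist']['T_tool_cam']);q=(E[:3,:3]@P+E[:3,3])*[1,-1,-1];u=K['wrist']['mtx']@q;return u[:2]/u[2]
def f(v):
    o=obs(v[:8]);r=[.4*(proj(c,p)[0]-q) for c,p,q in [o[i] for i in (0,1,2,3,4,5,6,7,9,11,12,13,14,15)]]
    dx,dy,a,lat,gap,w,py,ty,w2=v
    D=lambda *p:W(dx,dy,a,p)
    S=lambda x,y,z:D(lat+x,.115+gap+.105+y,z)
    t=.0385
    for P,q in [(D(-.09,.115,.04),(266.4,154.3)),(D(.09,.115,.04),(266.4,272.9)),(D(-.09,-.115,.04),(95.7,150.7)),
      (S(-w2,-.105,t),(301.4,145.7)),(S(w,-.105,t),(297.9,278.6)),(S(-w2,.195,t),(522.9,150)),(S(w,.195,t),(495.7,281.4)),
      (S(-.1313,py,.1333),(422.9,131.4)),(D(-.06,ty-.088,.094),(103.6,177)),(D(.06,ty-.088,.094),(108.6,270)),
      (D(-.07,ty+.001,.066),(180.7,171.4)),(D(-.07,ty+.049,.066),(216.4,172.9))]: r.append(wproj(P)-q)
    return np.concatenate(r)
if __name__=='__main__':
    b=least_squares(f,np.r_[np.load('v.npy'),.09],loss='soft_l1');v=b.x
    print(np.round(v,4),np.degrees(v[2]));print(np.round(f(v).reshape(-1,2)[14:],1).tolist());np.save('v2.npy',v)
    dx,dy,a,lat,gap,w,py,ty,w2=v
    print('bar',W(dx,dy,a,(0,ty-.088,.073)),'stand',W(dx,dy,a,(lat,.22+gap,0)),'paddle end',W(dx,dy,a,(lat-.1313,.22+gap+py,.133)))
    # end stop: face line top edge at z .0665
    for F in(.08,.09,.1): print(F,wproj(W(dx,dy,a,(lat,.22+gap+F,.0665))))
E
python3 fit2.py
```

```text
[ 0.5935 -0.0854 -0.0177 -0.0017  0.0456  0.0981  0.0203  0.0024  0.0998] -1.0149872523390513
[[0.7, -0.5], [-0.2, 1.4], [-0.2, -0.3], [-0.1, 0.0], [-1.3, -0.4], [1.3, 0.1], [0.4, 0.3], [0.0, -0.0], [-1.7, 5.2], [4.6, 0.5], [-0.8, -0.6], [0.7, -1.4]]
bar [ 0.59194993 -0.17102312  0.073     ] stand [0.59650672 0.18015499 0.        ] paddle end [0.46558613 0.20273359 0.133     ]
0.08 [436.45554819 225.48167655]
0.09 [443.82962336 225.61720403]
0.1 [451.20173449 225.75269541]
```

```bash
cat > geo.py <<'E'
from fit2 import *
v=np.load('v2.npy');dx,dy,a,lat,gap,w,py,ty,w2=v
def D(*p): return W(dx,dy,a,p)
def S(x,y,z): return D(lat+x,.22+gap+y,z)
ex=np.array([np.cos(a),np.sin(a),0]);ey=np.array([-np.sin(a),np.cos(a),0]);ez=np.array([0,0,1.])
def ori(fwd,lean,xa):
    """tool z down leaning so the tips lead along fwd; xa = desired tool x direction approx"""
    L=np.radians(lean);z=fwd*np.sin(L)-ez*np.cos(L);x=xa-z*(xa@z);x/=np.linalg.norm(x)
    return R.from_matrix(np.c_[x,np.cross(z,x),z]).as_euler('xyz',degrees=True)
E
python3 - <<'E'
from geo import *
for n,xa in(('back',-ey),('robot',-ex),('away',ex)):
  for lean in(0,15,25):
    o=ori(ey,lean,xa)
    for y in(-.15,-.11,0,.15):
      q=robot.inverse_kinematics(D(0,y,.08),o);print(n,lean,y,None if q is None else np.round(q,0))
o=ori(ex,30,-ex);print('pad')
for x in(-.16,-.131,-.08,-.05): 
  q=robot.inverse_kinematics(S(x,py,.13),o);print(None if q is None else np.round(q,0))
E
```

```text
back 0 -0.15 [ 51.  46. -52.  83.  37.  69. 173.]
back 0 -0.11 [ 48.  44. -52.  86.  36.  68. 170.]
back 0 0 [ 34.  38. -41.  90.  27.  62. 165.]
back 0 0.15 [ 13.  35. -31.  90.  20.  60. 156.]
back 15 -0.15 [  -6.   55.   64.   80.  -57.   89. -120.]
back 15 -0.11 [ -11.   54.   64.   83.  -57.   87. -122.]
back 15 0 [ 47.  45. -51.  87.  21.  64. 174.]
back 15 0.15 [ 28.  38. -41.  91.  11.  56. 167.]
back 25 -0.15 [   0.   59.   64.   75.  -64.   99. -117.]
back 25 -0.11 [  -4.   58.   64.   79.  -64.   97. -118.]
back 25 0 [ -17.   54.   64.   88.  -64.   92. -123.]
back 25 0.15 [ 37.  43. -47.  91.   6.  55. 175.]
robot 0 -0.15 [ -6.  41.  42.  86. -29.  64. 131.]
robot 0 -0.11 [ -9.  39.  41.  88. -27.  63. 127.]
robot 0 0 [-19.  36.  38.  92. -24.  60. 115.]
robot 0 0.15 [-31.  35.  34.  92. -21.  60.  98.]
robot 15 -0.15 [  4.  46.  41.  79. -41.  78. 141.]
robot 15 -0.11 [  0.  43.  40.  83. -40.  75. 138.]
robot 15 0 [ -9.  38.  36.  90. -38.  69. 129.]
robot 15 0.15 [-21.  35.  31.  93. -37.  63. 114.]
robot 25 -0.15 [  9.  50.  43.  74. -49.  88. 146.]
robot 25 -0.11 [  
[... 177 characters left out ...]
-37.]
away 0 -0.11 [-21.  49.  64.  89. -46.  72. -40.]
away 0 0 [-33.  47.  64.  93. -45.  70. -50.]
away 0 0.15 [-47.  47.  64.  93. -45.  70. -64.]
away 15 -0.15 [ -6.  55.  64.  80. -57.  89. -30.]
away 15 -0.11 [-11.  54.  64.  83. -57.  87. -32.]
away 15 0 [-23.  50.  64.  90. -57.  82. -39.]
away 15 0.15 [-39.  48.  64.  94. -58.  78. -51.]
away 25 -0.15 [  0.  59.  64.  75. -64.  99. -27.]
away 25 -0.11 [ -4.  58.  64.  79. -64.  97. -28.]
away 25 0 [-17.  54.  64.  88. -64.  92. -33.]
away 25 0.15 [-33.  50.  64.  94. -67.  85. -43.]
pad
[-57.   4.  16. 131.  41.  29.  15.]
[-60.   7.  23. 128.  36.  27.  22.]
[-62.  12.  33. 122.  23.  23.  38.]
[-61.  16.  35. 119.  15.  23.  48.]
```

```bash
python3 - <<'E'
from geo import *
o=ori(ey,15,-ex)
robot.move_to(D(0,-.175,.30),o)
fingers.gripper_to(0.0)
robot.line_to(D(0,-.175,.08),velocity=.15)
F=lambda:np.round(robot.current_contact_force(),1)
print('t',robot.current_time_s(),F())
h=robot.line_to(D(0,-.06,.08),velocity=.03,f_stop=2.5)
p=robot.current_tool_pos();print(h,'tcp deck y',(p-D(0,0,0))@ey,(p-D(0,0,0))@ex,p[2],F(),robot.current_time_s())
save('side','d1.png');im=cv2.imread('pics/d1.png')[150:350,150:350];cv2.imwrite('pics/d1c.png',cv2.resize(im,(600,600),interpolation=cv2.INTER_CUBIC))
E
```

```text
t 7.3333 [-0.3  0.4  0.1]
True tcp deck y -0.10815633778805747 -8.658713523417916e-05 0.07958898671361471 [ 1.3 -0.1  0.5] 9.5167
```

View pics/d1c.png

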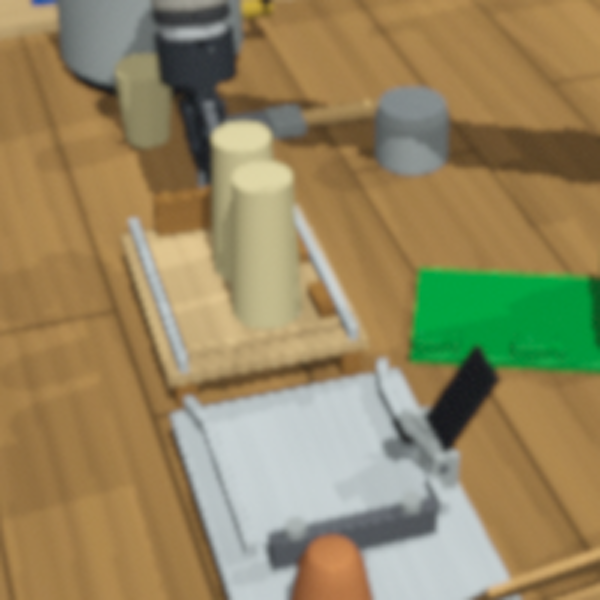

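The gripper is touching the middle of the bar's rear face at deck y = −0.108, as predicted. Now I'll push in stages.

```bash
python3 - <<'E'
from geo import *
for y in(-.05,.01,.06,.105):
    h=robot.line_to(D(0,y,.08),velocity=.045,f_stop=15)
    p=robot.current_tool_pos()-D(0,0,0);f=robot.current_contact_force();print(y,h,round(p@ey,4),np.round([f@ex,f@ey,f[2]],1),robot.current_time_s())
    if h: break
im=save('side','d2.png')[150:350,150:350];im2=save('scene','s2.png')[170:340,200:430]
cv2.imwrite('pics/m2.png',np.hstack([cv2.resize(im,(380,380),interpolation=2),cv2.resize(im2,(418,380),interpolation=2)])[:,:,::-1])
E
```

```text
-0.05 False -0.0498 [ 0.7 -3.9 -2. ] 11.0083
0.01 False 0.0098 [ 0.4 -4.   0.5] 12.4917
0.06 False 0.0608 [ 0.1 -2.2 -0.8] 13.75
0.105 False 0.1053 [ 0.3 -3.  -1.3] 14.9
```

View pics/m2.png

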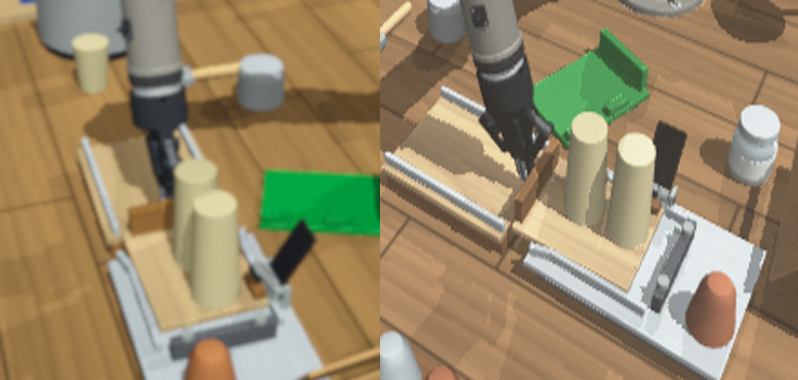

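```bash
python3 - <<'E'
from geo import *
for k in range(2):
    h=robot.line_to(D(0,.175,.08),velocity=.012,f_stop=9-2*k)
    p=robot.current_tool_pos()-D(0,0,0);f=robot.current_contact_force();print(h,round(p@ey,4),np.round([f@ex,f@ey,f[2]],1),robot.current_time_s())
robot.pause(.4)
p=robot.current_tool_pos()-D(0,0,0);f=robot.current_contact_force();print(round(p@ey,4),np.round([f@ex,f@ey,f[2]],1))
q=robot.current_tool_pos();y=p@ey
robot.line_to(q-ey*.03,velocity=.08);robot.line_to(D(0,y-.05,.30),velocity=.25)
o=[180,0,180]
robot.move_to([.46,.17,.42],[180,0,180])
np.save('wp2.npy',np.r_[robot.current_tool_pos(),robot.current_eef_rot()])
im=save('wrist','w2.png')[:300];cv2.imwrite('pics/w2c.png',cv2.resize(im,(784,420),interpolation=2)[:,:,::-1]);print(robot.current_time_s())
E
```

```text
True 0.1095 [ 0.9 -0.1  0.6] 16.8583
True 0.1093 [ 0.  -0.6  0.2] 18.3667
0.1087 [-0.1  0.3 -0.5]
21.4167
```

View pics/w2c.png

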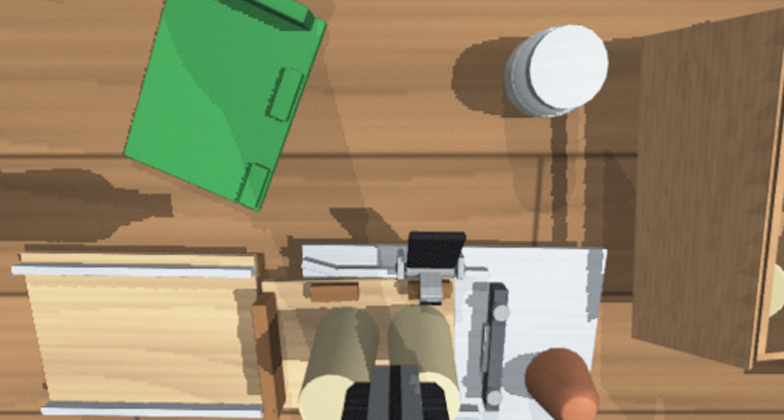

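The tray stopped about 35 mm short of the stop on a 7–9 N resistance, most likely static friction. It is still straight and both candles are standing, so I'll push again with a higher threshold.

```bash
python3 - <<'E'
from geo import *
o=ori(ey,15,-ex)
robot.move_to(D(0,.06,.30),o)
robot.line_to(D(0,.07,.08),velocity=.2)
P=lambda h:print(h,round((robot.current_tool_pos()-D(0,0,0))@ey,4),np.round([robot.current_contact_force()@d for d in(ex,ey,ez)],1),robot.current_time_s())
h=robot.line_to(D(0,.13,.08),velocity=.03,f_stop=16);P(h)
if not h: h=robot.line_to(D(0,.175,.08),velocity=.015,f_stop=16);P(h)
E
```

```text
True 0.1098 [ 0.6 -0.9  1.2] 25.2333
```

```bash
python3 - <<'E'
from geo import *
wp2=np.load('wp2.npy');g=lambda P:np.round(wproj(P,wp2)*1.4).astype(int).tolist()
print('paddle open',g(S(-.1313,py,.1333)),'pivot',g(S(-.085,py,.062)))
for F in(.08,.1):print('stop face -x? top',F,g(S(-.06,F,.0665)),g(S(0,F,.0665)))
print('nose line now',g(D(-.05,.3135,.052)),'bar rear top -x',g(D(-.06,.1235,.0925)))
d=save('side','d3.png');s=save('scene','s3.png');w=cv2.imread('pics/w2.png')[:,:,::-1]
r=lambda im,x,y,w_,h_,W_,H_:cv2.resize(im[y:y+h_,x:x+w_],(W_,H_),interpolation=2)
m=np.vstack([np.hstack([r(d,200,210,130,100,390,300),r(s,270,200,130,100,390,300)]),r(w,170,160,210,80,780,297)])
cv2.imwrite('pics/m3.png',m[:,:,::-1])
E
```

```text
paddle open [439, 235] pivot [431, 268]
stop face -x? top 0.08 [493, 295] [488, 353]
stop face -x? top 0.1 [514, 296] [509, 354]
nose line now [457, 302] bar rear top -x [252, 302]
```

View pics/m3.png

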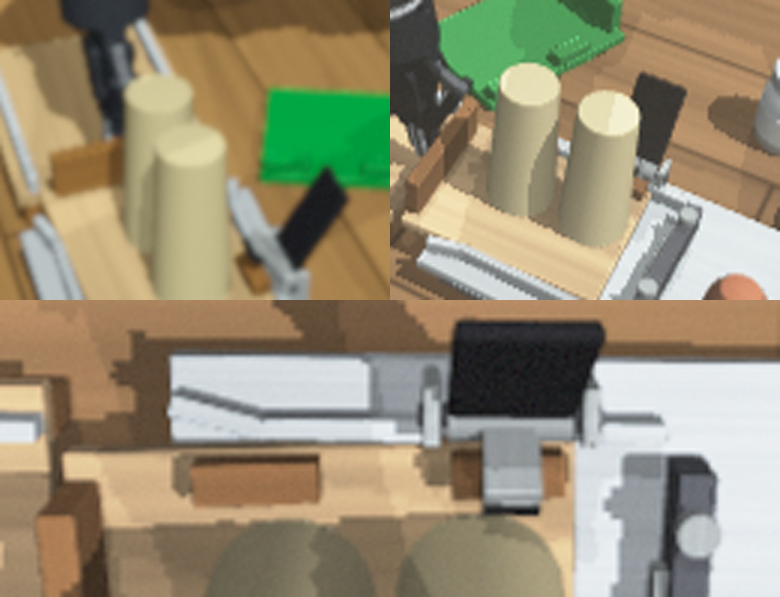

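```bash
python3 - <<'E'
from geo import *
wp2=np.load('wp2.npy')
T=np.eye(4);T[:3,:3]=R.from_euler('xyz',wp2[3:],degrees=True).as_matrix();T[:3,3]=wp2[:3];T=T@K['wrist']['T_tool_cam']
def back(mx,my,z):
    u,vv=170+mx/3.714,160+(my-300)/3.7125
    c=np.linalg.inv(K['wrist']['mtx'])@[u,vv,1];r=T[:3,:3]@(c*[1,-1,-1]);P=T[:3,3]+r*(z-T[2,3])/r[2]
    q=P-S(0,0,0);return np.round([q@ex,q@ey],4)
print('cam',T[:3,3])
for n,mx,my,z in [('tray rear edge',70,451,.0505),('tray mid edge',330,449,.0505),('tray nose corner',574,444,.0505),('rail dark line L',260,413,.0545),('rail dark R',420,418,.0545),('rail low L',260,440,.0385),('rail low R',415,440,.0385),('cheek far',590,445,.0385),('stub low',660,436,.0545),('stub end top',664,418,.0545),('bar top -x rear',38,515,.0925),('bar top -x front',78,520,.0925),('cleat nose',565,452,.0645),('rear cleat L',193,458,.0645),('rear cleat R',318,458,.0645),('stop top front',668,460,.0665),('claw tip',515,512,.08)]: print(n,back(mx,my,z))
# refine via edges: crop of w2 near far cheek, scaled
w=cv2.imread('pics/w2.png')[170:225,270:370];cv2.imwrite('pics/w2d.png',cv2.resize(w,(800,440),interpolation=cv2.INTER_CUBIC))
E
```

```text
cam [0.38240521 0.16841415 0.54462165]
tray rear edge [-0.0662 -0.1407]
tray mid edge [-0.0685 -0.045 ]
tray nose corner [-0.0718  0.0446]
rail dark line L [-0.0828 -0.0701]
rail dark R [-0.0819 -0.0121]
rail low L [-0.068 -0.072]
rail low R [-0.069  -0.0137]
cheek far [-0.0681  0.0521]
stub low [-0.0765  0.0753]
stub end top [-0.0833  0.0763]
bar top -x rear [-0.0557 -0.1423]
bar top -x front [-0.0541 -0.1288]
cleat nose [-0.0728  0.0399]
rear cleat L [-0.0684 -0.0932]
rear cleat R [-0.0692 -0.0485]
stop top front [-0.071   0.0765]
claw tip [-0.0552  0.0216]
```

View pics/w2d.png

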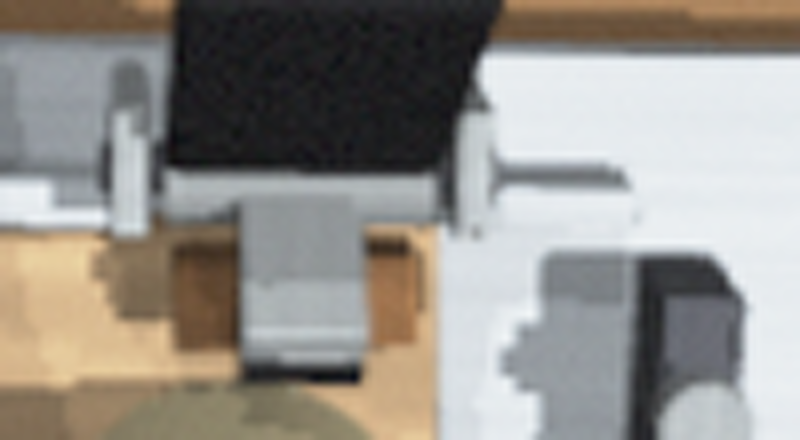

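The tray has yawed about 1.8°, nose towards the robot, and its front corner is catching the far catch cheek. I'll nudge the bar's far end towards the robot to square the tray, then push from a point slightly on the robot side of centre so the nose stays against the plain rail.

```bash
cat > sq.py <<'E'
from geo import *
def P(n,h):
    p=robot.current_tool_pos()-D(0,0,0);print(n,h,np.round([p@ex,p@ey],4),np.round([robot.current_contact_force()@d for d in(ex,ey,ez)],1),round(robot.current_time_s(),1));return p@ey
def side(push):
    robot.line_to(D(0,.085,.085),velocity=.1)
    robot.line_to(D(.10,.085,.085),velocity=.15)
    robot.line_to(D(.10,.128,.085),velocity=.08)
    h=robot.line_to(D(.03,.128,.085),velocity=.025,f_stop=2.5);P('touch',h)
    q=robot.current_tool_pos();h=robot.line_to(q-ex*push,velocity=.015,f_stop=12);P('side',h)
    robot.line_to(D(.10,.128,.085),velocity=.08);robot.line_to(D(.10,.085,.085),velocity=.1)
def push(x):
    robot.line_to(D(x,.09,.08),velocity=.15)
    h=robot.line_to(D(x,.13,.08),velocity=.025,f_stop=2.5);P('touch',h)
    h=robot.line_to(D(x,.175,.08),velocity=.02,f_stop=13);return P('push',h)
E
python3 - <<'E'
from sq import *
side(.006); push(-.02)
s=save('scene','s4.png');d=save('side','d4.png')
E
```

```text
touch True [0.0742 0.1274] [ 0.9 -1.3  0.2] 28.5
side False [0.0691 0.1257] [ 4.7 -4.2  0.1] 29.1
touch True [-0.0202  0.1072] [ 0.4 -0.8  1.6] 32.0
push True [-0.0199  0.1077] [-0.2 -0.9  0.1] 33.1
```

```bash
python3 - <<'E'
import cv2,numpy as np
d=cv2.imread('pics/d4.png');s=cv2.imread('pics/s4.png');d3=cv2.imread('pics/s3.png')
r=lambda im,x,y,w,h,W,H:cv2.resize(im[y:y+h,x:x+w],(W,H),interpolation=2)
cv2.imwrite('pics/m4.png',np.vstack([np.hstack([r(d,190,205,120,120,400,400*1),r(s,265,195,120,120,400,400)]),r(s,270,245,160,40,800,200)]))
E
```

```text
(no output)
```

View pics/m4.png

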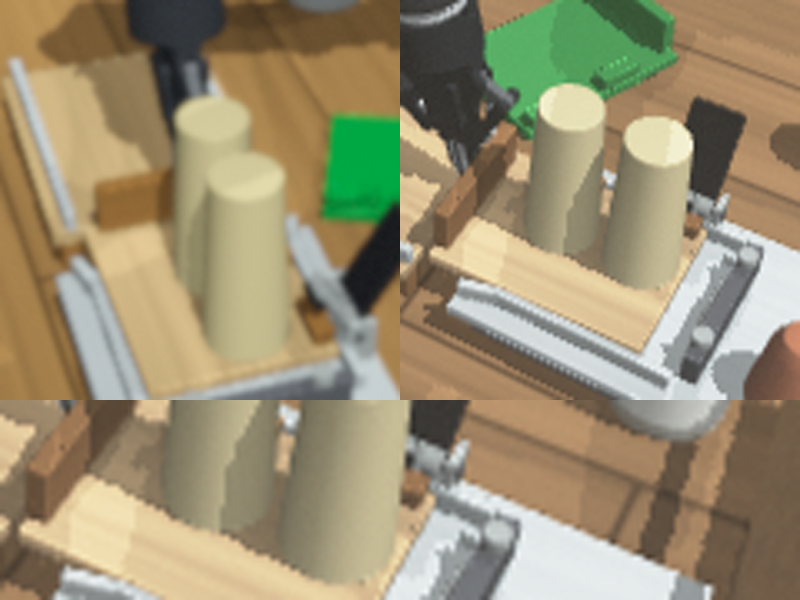

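```bash
python3 - <<'E'
from sq import *
def inc(x,n,step=.002):
    y0=(robot.current_tool_pos()-D(0,0,0))@ey
    for i in range(1,n+1):
        robot.line_to(D(x,y0+i*step,.08),velocity=.03)
        f=robot.current_contact_force();y=P('inc%d'%i,'')
        if abs(f@ey)>20: break
    return y
inc(-.02,6)
E
```

```text
inc1  [-0.0202  0.1079] [ 0.6 -4.9 -2.8] 33.4
inc2  [-0.02    0.1081] [ 0.2 -6.6 -3. ] 33.7
inc3  [-0.0196  0.1084] [ 1.7 -8.7 -2.2] 33.9
inc4  [-0.0191  0.1088] [  2.3 -11.5  -2.1] 34.2
inc5  [-0.0185  0.1092] [  2.9 -12.7  -2.1] 34.4
inc6  [-0.0179  0.1096] [  2.4 -14.1  -1.7] 34.7
```

```bash
python3 - <<'E'
from sq import *
robot.line_to(D(0,.085,.085),velocity=.2)
robot.line_to(D(.095,.085,.085),velocity=.25)
robot.line_to(D(.095,.125,.085),velocity=.12)
h=robot.line_to(D(.054,.125,.085),velocity=.03,f_stop=16);P('side',h)
robot.line_to(D(.095,.12,.085),velocity=.15);robot.line_to(D(.08,.085,.085),velocity=.15)
robot.line_to(D(-.042,.09,.08),velocity=.25)
h=robot.line_to(D(-.042,.15,.08),velocity=.03,f_stop=14);y=P('push',h)
save('scene','s5.png');save('side','d5.png')
E
```

```text
side True [0.0658 0.1192] [ 2.4 -1.7  1.4] 37.2
push False [-0.042   0.1422] [ -3.3 -10.3   2.9] 40.8
```

The tray came free and travelled 33 mm, close to the predicted home position. I'll confirm it resists firmly, then take a wrist view.

```bash
python3 - <<'E'
from sq import *
for y in(.156,.162):
    robot.line_to(D(-.042,y,.08),velocity=.04);P('firm','')
q=robot.current_tool_pos()
robot.line_to(q-ey*.03,velocity=.15);robot.line_to(D(-.042,.09,.26),velocity=.4)
# view while heading to the paddle
robot.move_to(S(-.24,py,.26),ori(ex,30,-ex));P('pre','')
np.save('wp3.npy',np.r_[robot.current_tool_pos(),robot.current_eef_rot()])
w=save('wrist','w3.png');d=save('side','d6.png');s=save('scene','s6.png')
r=lambda im,x,y,w_,h_,W_,H_:cv2.resize(im[y:y+h_,x:x+w_],(W_,H_),interpolation=2)
cv2.imwrite('pics/m6.png',np.hstack([r(w,0,0,560,420,480,360),r(s,280,200,120,120,320,360)])[:,:,::-1]);print(robot.current_time_s())
E
```

```text
firm  [-0.0415  0.1427] [ -2.7 -18.3   3.2] 41.1
firm  [-0.0401  0.1431] [ -0.9 -24.6   2.1] 41.5
pre  [-0.2415  0.2851] [ 0.8 -0.4  0.1] 43.9
44.0917
```

View pics/m6.png

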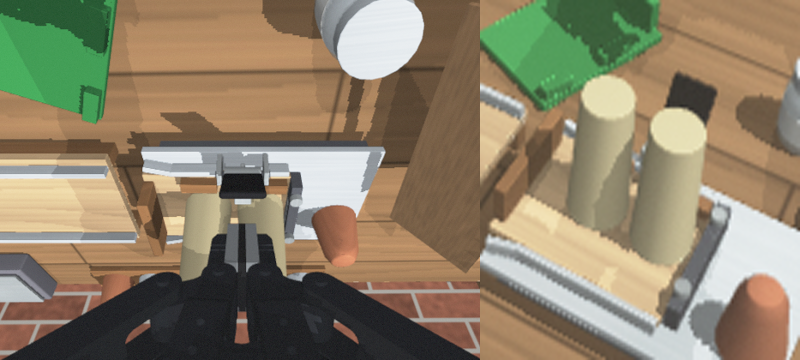

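The tray sits at the stop: it held at 0.143 under 25 N, and both candles are standing. Now I'll push the paddle.

```bash
python3 - <<'E'
from sq import *
def Q(n,h=''):
    p=robot.current_tool_pos()-S(0,0,0);print(n,h,np.round([p@ex,p@ey,p[2]],4),np.round([robot.current_contact_force()@d for d in(ex,ey,ez)],1),round(robot.current_time_s(),1))
robot.line_to(S(-.185,py,.125),velocity=.25);Q('down')
h=robot.line_to(S(-.125,py,.125),velocity=.06,f_stop=22);Q('p1',h)
h=robot.line_to(S(-.09,py,.125),velocity=.06,f_stop=22);Q('p2',h)
s=save('scene','s7.png');save('side','d7.png')
for c in('scene','side'): print([(np.round(x['rect']).tolist(),round(x['p'],2)) for x in recognise('paddle_end',c)[:2]])
for A in(0,.69,.93):
    th=np.radians(33)-A;P0=S(-.085-.085*np.sin(th),py,.062+.085*np.cos(th));print(A,proj('scene',P0),proj('side',P0))
E
```

```text
down  [-0.1846  0.0205  0.1254] [0.1 0.5 0.9] 44.8
p1 False [-0.1296  0.0192  0.1211] [-13.2   0.4   1.6] 46.0
p2 False [-0.0896  0.0201  0.1251] [-0.4 -0.4  0.3] 46.7
[([345.0, 293.0, 134.0, 105.0], 0.2)]
[([288.0, 287.0, 20.0, 38.0], 0.66), ([266.0, 292.0, 27.0, 60.0], 0.45)]
0 [[360.54231308 226.64550326]] [[312.00237296 270.02113595]]
0.69 [[352.92149839 235.68064626]] [[289.45964359 270.06405346]]
0.93 [[349.63992575 241.55166947]] [[281.24009768 273.31028098]]
```

```bash
python3 - <<'E'
from sq import *
robot.line_to(S(-.17,py,.14),velocity=.2);robot.line_to(S(-.24,py,.30),velocity=.3)
print(robot.current_time_s(),np.round(robot.current_contact_force(),1))
a=cv2.imread('pics/d6.png').astype(int);b=save('side','d8.png')[:,:,::-1].astype(int)
for c in('side','scene'):
    if c=='scene': save(c,'s8.png')
    print(c,[(np.round(x['rect']).tolist(),round(x['p'],2)) for x in recognise('paddle_end',c)[:2]],[(np.round(x['rect']).tolist(),round(x['p'],2)) for x in recognise('candle_a_mid',c)[:2]])
g=lambda A,r:S(-.085-r*np.sin(np.radians(33)-A),py,.062+r*np.cos(np.radians(33)-A))
for A in(0,.69,.93): print(A,proj('side',g(A,.085)),proj('side',g(A,.05)))
im=b.max(2)[255:320,262:325];ys,xs=np.where(im<55);print('dark px',len(xs),'cols',xs.min()+262,xs.max()+262,'rows',ys.min()+255,ys.max()+255,'mean',xs.mean()+262,ys.mean()+255)
im=a.max(2)[255:320,262:325];ys,xs=np.where(im<55);print('before',len(xs),'mean',xs.mean()+262,ys.mean()+255)
# tray/bar motion between d6 and d8 via phase correlation on bar + tray board patch
for n,(x,y,w_,h_) in dict(bar=(205,235,30,50),board=(215,255,30,60),candles=(235,215,40,60)).items():
    A=np.float32(a[y:y+h_,x:x+w_].mean(2));B=np.float32(b[y:y+h_,x:x+w_].mean(2));print(n,cv2.phaseCorrelate(A,B),abs(A-B).mean())
E
```

```text
48.2 [ 0.1 -0.4 -0.8]
side [([289.0, 288.0, 20.0, 39.0], 0.69)] [([258.0, 273.0, 24.0, 60.0], 0.89)]
scene [] [([327.0, 250.0, 23.0, 53.0], 0.73), ([382.0, 309.0, 34.0, 35.0], 0.27)]
0 [[312.00237296 270.02113595]] [[303.89358722 281.36666855]]
0.69 [[289.45964359 270.06405346]] [[290.76277593 281.50905751]]
0.93 [[281.24009768 273.31028098]] [[286.0115765 283.4003854]]
dark px 24 cols 283 293 rows 276 298 mean 289.0 289.4166666666667
before 323 mean 303.3467492260062 282.4643962848297
bar ((-0.055843497446673496, -0.008989663586461916), 1.0033971293767294) 1.4899997
board ((0.02337387067502661, 0.006712155878435766), 0.9838515094916026) 1.2996298
candles ((-0.04481308917648619, -0.03705640525606313), 1.0196444261074067) 0.90041655
```

```bash
python3 - <<'E'
from sq import *
b={'side':cv2.imread('pics/d8.png'),'scene':cv2.imread('pics/s8.png')}
b0={'side':cv2.imread('pics/d6.png'),'scene':cv2.imread('pics/s6.png')}
wp=np.r_[robot.current_tool_pos(),robot.current_eef_rot()];b['wrist']=save('wrist','w8.png')[:,:,::-1];b0['wrist']=None
def quad(c,A,hw=.023):
    th=np.radians(33)-A;o=[]
    for r,y in((.02,-hw),(.085,-hw),(.085,hw),(.02,hw)):
        P0=S(-.085-r*np.sin(th),py+y,.062+r*np.cos(th));o.append(wproj(P0,wp) if c=='wrist' else proj(c,P0)[0])
    return np.array(o)
for c in b:
    im=b[c].max(2)
    for thr in(60,80):
      out=[]
      for A in np.arange(.5,1.06,.05):
        m=np.zeros(im.shape,np.uint8);cv2.fillPoly(m,[np.round(quad(c,A)*16).astype(int)],1,shift=4)
        x0,y0=quad(c,.8).min(0)-15;x1,y1=quad(c,.8).max(0)+15
        d=np.zeros_like(m);d[int(y0):int(y1),int(x0):int(x1)]=im[int(y0):int(y1),int(x0):int(x1)]<thr
        out.append(round((m&d).sum()/max(1,(m|d).sum()),2))
      print(c,thr,out)
q=quad('side',.93);print(np.round(q,1).tolist())
print(robot.current_time_s())
print(b['side'].max(2)[264:306:3,272:304:2])
E
```

```text
side 60 [np.float64(0.0), np.float64(0.0), np.float64(0.0), np.float64(0.0), np.float64(0.0), np.float64(0.0), np.float64(0.02), np.float64(0.19), np.float64(0.31), np.float64(0.18), np.float64(0.13), np.float64(0.03)]
side 80 [np.float64(0.0), np.float64(0.0), np.float64(0.0), np.float64(0.0), np.float64(0.0), np.float64(0.02), np.float64(0.08), np.float64(0.27), np.float64(0.47), np.float64(0.19), np.float64(0.13), np.float64(0.11)]
scene 60 [np.float64(0.0), np.float64(0.0), np.float64(0.0), np.float64(0.0), np.float64(0.0), np.float64(0.0), np.float64(0.0), np.float64(0.0), np.float64(0.0), np.float64(0.0), np.float64(0.0), np.float64(0.0)]
scene 80 [np.float64(0.0), np.float64(0.0), np.float64(0.0), np.float64(0.0), np.float64(0.0), np.float64(0.0), np.float64(0.01), np.float64(0.01), np.float64(0.02), np.float64(0.02), np.float64(0.01), np.float64(0.0)]
wrist 60 [np.float64(0.61), np.float64(0.65), np.float64(0.68), np.float64(0.71), np.float64(0.74), np.float64(0.76), np.float64(0.8), np.float64(0.8), np.float64(0.8), np.float64(0.78), np.float64(0.77), np.float64(0.75)]
wrist
[... 529 characters left out ...]
 152 147 143 144 150 147 138]
 [189 182 170 181 177  76  81 142 155 156 154 150 147 150 154 148]
 [190 183 171 179 203 157  57  97 149 157 156 155 153 152 155 161]
 [190 183 170 165 205 198 133  46 125 166 169 170 167 164 161 165]
 [190 183 170 142 171 206 190 101  68 139 169 174 171 167 163 161]
 [190 183 171 138 117 170 192 126  44  94 150 161 170 170 166 163]
 [189 183 171 142 112 115 129 110  70  43 121 158 168 170 169 166]
 [190 183 171 145 119 109 109 106  93  56  67 147 164 168 170 168]
 [190 183 172 153 157 163 148 120 102  88  48  90 152 161 168 169]
 [190 183 172 158 163 170 165 168 158 127  91  89 144 159 174 171]
 [189 184 179 162 127 139 150 149 139 134 116 135 166 159 156 156]]
```

```bash
python3 -c "
from h import *
workorder.close_job(); print(robot.current_time_s())"
```

```text
the job is handed in; nothing more can be done
the job is handed in; nothing more can be done
```

I pushed the tray across the gap to the end stop, snapped the catch shut on it and handed the job in at about 49 s on the robot's clock. `close_job` gives no verdict, so the outcome rests on my own checks.

**Trouble on the way:** the tray yawed about 2° and stopped roughly 30 mm short of the end stop. It was probably catching on the far catch cheek. One sideways nudge on the push bar did not free it. A second, followed by pushing from the robot side of the bar's centre, did.

**Last checks:**
- **Tray home:** the last push ended firm, gaining under 1 mm as the force rose from 10 to 25 N. The picture showed the nose at the stop and both candles standing. I could not read the end pad directly.
- **Catch:** the force on the tool fell to about zero after the paddle push. Fitting the paddle in the side and wrist pictures puts the catch at about 0.9 rad, inside the 0.84–0.965 range. In the scene picture the candles hid the paddle, so that fit found nothing.
- **After closing:** the tray, bar and candles had not shifted (under 0.1 pixel in the side camera), and the robot was clear with no contact force.
- **Not checked at the end:** I did not measure the mould, jar, tin, brush and spare candle again. My moves kept clear of them.

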